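# Load a tube block on the bench shaker and shut its gate

### The job

Get the shaker ready: take the longer tube block (the one with eight small holes) from the grey stand by its two ends, set it down upright on the bench and let go, then take it again across its narrow width and set it, upright and lengthwise across, into the steel bay of the shaker. Push it fully home there, flush against both the fence at the back of the bay and the thick stop cheek (the one that carries the spring catch), and let go. Then push the sliding gate shut across the bay until the catch springs out behind the gate's tooth, leaving the block against its stops and the other things where they are.

Things in the scene. Friction and masses are not known exactly. Their poses are not given: they have to be found in the camera images.
- block_center (a point): Centre of the tube block to load: loose aluminium block 64 x 40 x 36 mm (its x, y, z; z up), 0.16 to 0.28 kg, eight dark 11 mm holes (2 rows of 4) in its top. Turned end for end it is the same. At the start it is in one of the stand's two channels, the shorter block in the other.
- stand: Fixed grey stand, 60 x 112 mm, origin at its underside's centre: a 12 mm floor and three walls along its x (8 thick, tops 46 mm up) form two 44 mm channels, middles at y = -26 and +26 mm, open at both x ends. Walls cover a block's long sides; the long block's ends stick out 2 mm each side: grip it there. The bench halfway to the shaker is free for setting it down.
- short_block: The other block, loose, to be left in the stand: aluminium, 44 x 40 x 36 mm, one dark 28 mm hole in its top. Origin: centre of its underside.
- shaker: Fixed bench shaker: white box, its x = -88 to +88, y = -190 to +75 mm, flat deck 50 mm above the bench. Origin: on the bench under the middle of the bay, z up. The bay on the deck: dark steel fence across its back (face x = +70), stop cheek (face y = +40, 26 thick), other cheek (face y = -40, 12 thick), all 36 mm high; open above and at its mouth (x = -82).
- bay (a point): Middle of the bay's floor, where the block can be lowered in (shaker x = -10, y = 0 mm, 50 mm above the bench); axes as the shaker's. The bay is 80 mm wide between cheeks: no room for fingers beyond the ends of the 64 mm block, so hold it across its 40 mm width, lower it with 60 mm or more from its centre to the fence, slide it to +y to the stop cheek, release, then push it to +x.
- seat (a point): Where the tube block's centre lies when it is flush against both fence and stop cheek (shaker x = +50, y = +8 mm, 18 mm above the deck). Axes as the shaker's: fence towards +x, stop cheek towards +y; the block's long axis then lies along y. The block's near face is then at shaker x = +30 mm.
- gate (a joint): Travel of the sliding gate along the shaker's +y, in m: 0 fully open (parked beyond the other cheek), 0.130 its end stop; the catch springs out behind the gate's tooth at about 0.1285. It stays where left: friction about 5 N, up to about 8 N near the end where the tooth presses the catch aside.
- gate_lug (a point): Middle of the gate's upright lug, pushed from behind or pinched: aluminium plate 10 mm (x) by 20 mm (y), 30 to 72 mm above the deck, this point 57 mm above it; axes as the shaker's. Shut, it stands at shaker x = 22, y = +8 mm, so fingers pushing it pass over the other cheek (36 mm above the deck). In the bay's upper part the cheeks have slots for the gate.
- gate_bar (a point): Middle of the gate bar, under the lug: 8 mm thick (x), 116 mm long (y), 14 to 30 mm above the deck, this point 22 mm above it; axes as the shaker's. It crosses the bay at shaker x = 18 to 26 mm, so it only passes if the block is home against the fence. Open, it stands wholly outside the bay.
- catch (a joint): How far the spring catch (small steel slide with a knob in the slot of the stop cheek) is pressed back, in m: 0 is sprung out; about 0.0055 while the gate's tooth passes it.
- bottle: White plastic bottle, 66 mm across, 150 mm tall, loose, to be left alone. Origin: centre of its underside.
- timer: White bench timer lying flat, 60 x 68 x 16 mm, loose, to be left alone. Origin: centre of its underside.
- cap: White screw cap lying flat, 38 mm across, 20 mm tall, loose, to be left alone. Origin: centre of its underside.
There are look-alikes about, which are no part of the job. Leave any yellow look-alike of the part that bears block_center alone.

How it is judged:
By the outcome, as a careful person would: the job done as asked, in the order asked, and still so for the second after the job is handed in, with the robot touching nothing.
It also fails if it takes over 72 s, if anything falls off the work surface, if the arm or the gripper's body presses on something with over 40 N, if the wrist force passes 120 N, or if a joint passes its speed limit or range.

### The arm

A 7-joint arm with a two-finger parallel gripper is mounted at the origin on the work surface. World frame = base frame: x ahead of the robot, y to its left, z up, the work surface at z = 0. Lengths are in m, angles in rad, forces in N, time in s.
With the tool pointing down it reaches from about 0.425 to 0.925 m from the base axis. Payload 6.8 kg.
Tool frame: the origin (TCP) lies at the very end of the fingers, on their centre line; the grasp point (between the pads) lies 19 mm behind it; z points along the fingers, y is the line along which they close (so a half turn about z gives the same grasp; the last joint's range is limited). The gripper opens to 85 mm and grips with 20 to 120 N. Pads are 22 mm wide; open, the fingers measure 114 mm over their backs; the gripper's body (76 mm by 85 mm) begins 54 mm behind the grasp point. The pads swing forward as they close: fully open they stand 13 mm farther back than shut.
Start: joints at [-0.108, 0.477, 0.022, 1.555, -0.011, 1.109, -0.083], TCP at [0.675, 0, 0.231] pointing down, gripper open.
Joint ranges: [-2.96, 2.96], [-0.34, 2.1], [-1.41, 1.46], [0.24, 2.44], [-1.37, 4.51], [0.17, 1.92], [-2.96, 2.96]. Speed limits (rad/s): [2.39, 2.39, 3.14, 3.14, 3.14, 3.14, 3.14].

### API

Orientations are given as a rotation vector (axis times angle).
In Python, from bench import monitor, optics, r gives the robot as it stands.
- The arm moves only by the shell command python3 -m crank 'ROWS' [OPENING] [FORCE]. ROWS is JSON, a list of rows, each a list of 2 entries, a list of its own where there are three numbers: the shift along the tool's x, y, z in cm, then the turn, a rotation vector about the tool's x, y, z in rad. A call has 1 to 5 rows; each row shifts and turns the commanded pose from where the row before left it, along the tool's axes as they then stand; what a row does not reach is not made up. A row lasts 1/10 s, in which the tool goes at most 50 mm and 8.59 degrees, less where a joint would pass 70% of its speed; a pose out of reach is approached as far as the arm can. A call is refused whole if a number of a shift passes 5 or a number of a turn 0.15, either way. A call with a gripper value outside its range is refused whole. OPENING is the finger opening in cm, from 0 to 8.54, set as the call begins (- or left out, the last holds). The fingers move at their own pace and stop on an object; FORCE is the grip in N (left out, the last holds). Time passes only in rows, so rows that do not move let the fingers close. It gives the time, the measured TCP pose, the force, the opening and the grip force at its end, in the units of the state.
- monitor.get_obs(): the state, without advancing time (a new reading comes with each control period).
- optics.grab_frame(name): name is "scene" or "side" or "wrist"; returns (picture, depth): 480x640x3 uint8, red, green, blue; 480x640 float32, m along the optical axis (not along the pixel's ray), 0 where there is no reading.
- optics.camera_model(name): a dict with "vertical_fov" (degrees; the focal length in pixels is half the picture's height over the tangent of half this angle, whatever the lens; pixels are square), "cx", "cy" (the principal point, pixels), "D" ([k1, k2, p1, p2, k3] as OpenCV has them; the pictures are not rectified), "R" (3x3) and "t" (3): a world point X has camera coordinates R X + t; the wrist camera has in their place "hand_eye" (4x4, takes a point from camera to tool coordinates, whose origin is the TCP and whose axes are the flange's). Camera axes: x right, y down, z forward; pixel columns grow to the right and rows downward; lengths in m; the calibration is good to about 2 mm. A picture is of the moment at which its call begins: read the wrist's pose just before it. camera_model takes no time and is no camera call.
- r.hand_in(): hands the job in; it is judged then, once.
The state is a dict: "clock": time; "joints": joint angles; "qvel": joint speeds; "tau": joint torques, N m; "tcp_pos": TCP position; "orientation": TCP orientation; "contact_force": force on the tool from outside, world axes, zero at the start; "moment": the same for the moment, N m; "grip_width": finger opening in m; "gripper_force": force on a finger pad.
Only numpy, scipy, OpenCV 4.12 (cv2) and the standard library are available. Lean on these libraries where they do the work, as an engineer would, in place of code of your own. Each camera call takes 0.05 s, during which the arm holds its last target. There are 200 camera calls.

## Working session

There is one attempt and no reset: what is moved stays moved. The work goes in short steps, Python scripts to look and compute and a shell command to move; the robot and the scene stay as the last step left them, time stands still between calls to the robot, and variables do not carry over. Pictures are saved under pics/ and viewed, at most 12 in all, crops included, and the job is handed in when it is done.

```bash
ls; mkdir -p pics
cat > h.py <<'E'
import numpy as np, cv2
from bench import monitor, optics, r
from scipy.spatial.transform import Rotation as Ro
def cam(n, obs=None):
    m=optics.camera_model(n); f=240/np.tan(np.radians(m["vertical_fov"])/2)
    K=np.array([[f,0,m["cx"]],[0,f,m["cy"]],[0,0,1]]); D=np.array(m["D"],float)
    if "hand_eye" in m:
        T=np.eye(4); T[:3,:3]=Ro.from_rotvec(obs["orientation"]).as_matrix(); T[:3,3]=obs["tcp_pos"]
        C=T@np.array(m["hand_eye"])   # cam->world
    else:
        C=np.eye(4); R=np.array(m["R"]); C[:3,:3]=R.T; C[:3,3]=-R.T@np.array(m["t"])
    return K,D,C
def plane(c,uv,z):
    K,D,C=c; p=cv2.undistortPoints(np.array(uv,float).reshape(-1,1,2),K,D)[:,0]
    d=np.c_[p,np.ones(len(p))]@C[:3,:3].T; o=C[:3,3]
    return o+d*((z-o[2])/d[:,2])[:,None]
def cloud(c,dep):
    K,D,C=c; v,u=np.mgrid[:480,:640]
    p=cv2.undistortPoints(np.c_[u.ravel(),v.ravel()].astype(float).reshape(-1,1,2),K,D)[:,0]
    P=np.c_[p,np.ones(len(p))]*dep.reshape(-1,1)
    return (P@C[:3,:3].T+C[:3,3]).reshape(480,640,3)
def proj(c,X):
    K,D,C=c; Xc=(np.atleast_2d(X)-C[:3,3])@C[:3,:3]
    return cv2.projectPoints(Xc,np.zeros(3),np.zeros(3),K,D)[0][:,0]
def grab(n):
    o=monitor.get_obs(); im,d=optics.grab_frame(n); return o,cam(n,o),im,d
def st():
    o=monitor.get_obs(); print({k:np.round(o[k],4).tolist() for k in ("clock","tcp_pos","orientation","contact_force","grip_width","gripper_force")}); return o
E
python3 - <<'E'
from h import *
for n in ("scene","side","wrist"):
    o,c,im,d=grab(n); cv2.imwrite(f"pics/{n}0.png",im[:,:,::-1]); np.savez(f"{n}0.npz",im=im,d=d,C=c[2]); print(n,c[2].round(3).tolist(),c[0][0,0].round(1))
st()
E
```

```text
pics
scene [[-0.891, 0.318, -0.323, 0.915], [0.453, 0.655, -0.605, 0.776], [0.02, -0.686, -0.728, 0.929], [0.0, 0.0, 0.0, 1.0]] 615.7
side [[0.933, -0.182, 0.31, 0.185], [-0.359, -0.461, 0.811, -0.828], [-0.004, -0.868, -0.496, 0.651], [0.0, 0.0, 0.0, 1.0]] 607.7
wrist [[1.0, 0.001, -0.002, 0.674], [0.001, -0.952, -0.307, 0.078], [-0.002, 0.307, -0.952, 0.372], [0.0, 0.0, 0.0, 1.0]] 383.3
{'clock': 0.15, 'tcp_pos': [0.6746, 0.0, 0.2306], 'orientation': [-2.2208, -2.2208, 0.0016], 'contact_force': [-0.2048, 0.0242, 0.3917], 'grip_width': 0.0852, 'gripper_force': 0.0}
```

View pics/scene0.png

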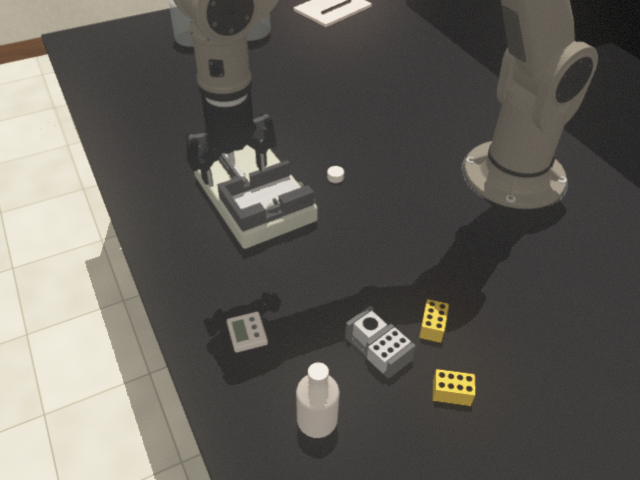

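View pics/side0.png

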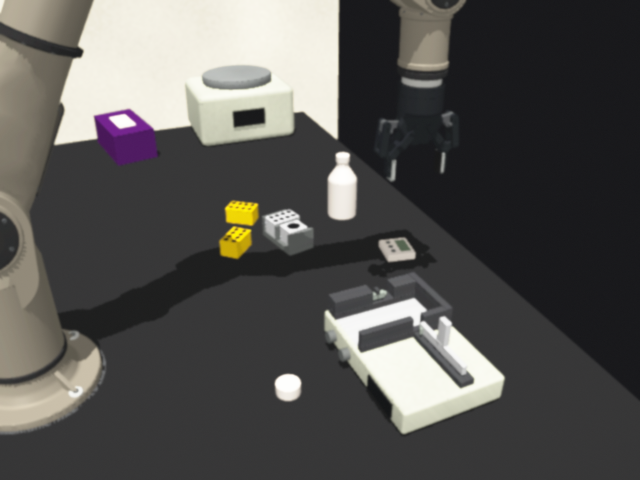

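View pics/wrist0.png

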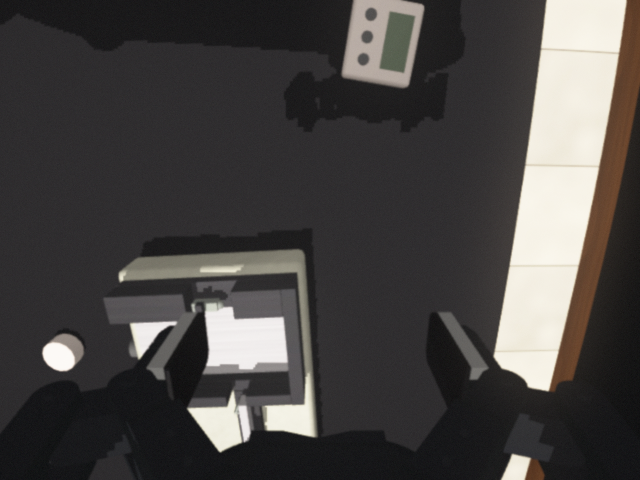

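Run:
```python
from h import *
def rect(P): 
    r=cv2.minAreaRect((P*1000).astype(np.float32)); return np.round(r[0],1).tolist(),np.round(r[1],1).tolist(),round(r[2],1)
o=monitor.get_obs()
for n in ("scene","side","wrist"):
    z=np.load(f"{n}0.npz"); im,d=z["im"],z["d"]; c=cam(n,o); P=cloud(c,d); P[d<=0]=np.nan
    hsv=cv2.cvtColor(im,cv2.COLOR_RGB2HSV)
    print(n)
    if n!="wrist":
        # block near: rough centre from ray
        uv=(388,345) if n=="scene" else (282,215)
        ctr=plane(c,[uv],0.048)[0]; print("ctr",ctr.round(4))
        m=(abs(P[...,0]-ctr[0])<.09)&(abs(P[...,1]-ctr[1])<.09)&(hsv[...,1]<90)
        zz=P[...,2][m]; print("zhist",np.histogram(zz,np.arange(-.006,.07,.004))[0])
        t=m&(P[...,2]>.040)&(P[...,2]<.056); print("stand+blk top",rect(P[t][:,:2]))
        # dark holes
        g=im.max(2)
        Q=plane(c,np.argwhere(np.ones((480,640)))[:,::-1],.048).reshape(480,640,3)
        m=(abs(Q[...,0]-ctr[0])<.08)&(abs(Q[...,1]-ctr[1])<.08)&(hsv[...,1]<90)
        b=(m&(g>120)).astype(np.uint8)
        k,l,s,ce=cv2.connectedComponentsWithStats(b)
        for i in range(1,k):
            if s[i,4]>40: print("bright",s[i],ce[i].round(1),rect(Q[l==i][:,:2]))
    t=(P[...,2]>.08)&(P[...,2]<.093)&(abs(P[...,1])<.25)&(P[...,0]>.4)&(P[...,0]<.85)
    print("cheeks",t.sum(), rect(P[t][:,:2]) if t.sum() else "")
    t=(P[...,2]>.110)&(P[...,2]<.128)&(P[...,1]<0)&(P[...,1]>-.3)&(P[...,0]>.4)&(P[...,0]<.85)
    print("lug",t.sum(), np.nanmedian(P[t],0) if t.sum() else "")
    t=(P[...,2]>.045)&(P[...,2]<.055)&(P[...,1]<0.1)&(P[...,1]>-.35)&(P[...,0]>.4)&(P[...,0]<.85)
    print("deck",t.sum(), rect(P[t][:,:2]) if t.sum() else "")
    print("z med deck",np.nanmedian(P[t][:,2]))
```

```text
scene
ctr [0.5323 0.306  0.048 ]
zhist [1536 4326  343   91  127   97   87   87   86  101   99  173  642  994
   68    0    0    0    0]
stand+blk top ([534.8, 278.6], [67.6, 113.5], 13.3)
bright [ 348  311   66   61 1634] [380.1 340. ] ([542.6, 283.1], [80.4, 110.8], 14.2)
cheeks 1228 ([579.6, -150.7], [166.0, 191.4], 3.6)
lug 1 [ 0.60488968 -0.22310723  0.11000539]
deck 2777 ([581.8, -176.0], [175.0, 262.1], 2.7)
z med deck 0.04878728680003619
side
ctr [0.5297 0.3061 0.048 ]
zhist [ 294 1155  109   74  120   86   69   74   90   73   90   77  265  420
    6    0    0    0    0]
stand+blk top ([532.8, 277.4], [68.0, 119.9], 13.4)
bright [264 209  48  27 758] [282.8 222.1] ([519.0, 276.2], [92.3, 104.3], 3.1)
cheeks 1820 ([578.5, -153.2], [166.5, 193.6], 3.0)
lug 131 [ 0.60163615 -0.23968537  0.11890806]
deck 8117 ([579.1, -183.6], [175.9, 265.2], 3.1)
z med deck 0.04885826690325801
wrist
cheeks 6721 ([578.3, -140.1], [164.7, 164.3], 3.2)
lug 0 
deck 11568 ([579.7, -158.9], [174.4, 219.1], 3.4)
z med deck 0.049084407599149144
```

Run:
```python
import cv2
a=cv2.imread("pics/scene0.png"); b=cv2.imread("pics/side0.png")
A=cv2.resize(a[280:410,320:490],None,fx=4,fy=4,interpolation=2)[:,:400*2]
B=cv2.resize(a[130:260,180:330],None,fx=4,fy=4,interpolation=2)
cv2.imwrite("pics/crop1.png",A[:600,:800]); cv2.imwrite("pics/crop2.png",cv2.resize(b[260:430,310:510],None,fx=3.5,fy=3.5,interpolation=2))
```

```text
(no output)
```

View pics/crop1.png

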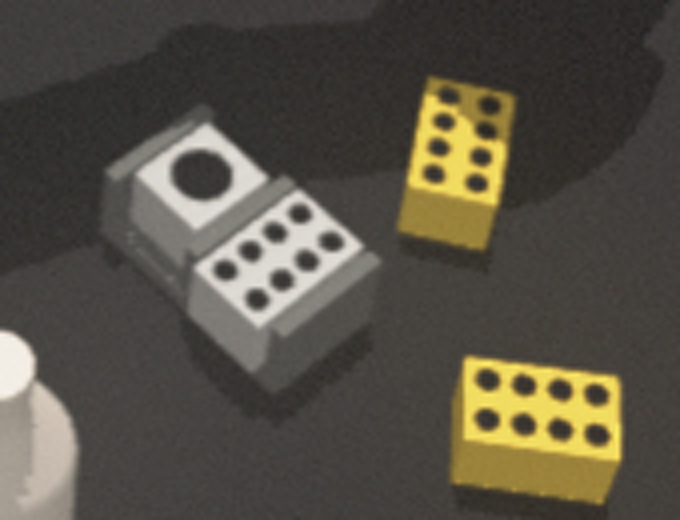

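Run:
```python
from h import *
o=monitor.get_obs()
for n,box in (("scene",(360,320,420,375)),("side",(262,207,302,228))):
    z=np.load(f"{n}0.npz"); im,d=z["im"],z["d"]; c=cam(n,o); S=6
    x0,y0,x1,y1=box; g=cv2.resize(im[y0:y1,x0:x1].max(2),None,fx=S,fy=S,interpolation=cv2.INTER_CUBIC)
    dark=(g<110).astype(np.uint8); k,l,s,ce=cv2.connectedComponentsWithStats(dark)
    H=[((ce[i]+.5)/S-.5+[x0,y0],s[i,4]/S/S) for i in range(1,k) if 5<s[i,4]/S/S<60 and s[i,0]>0 and s[i,1]>0 and s[i,0]+s[i,2]<g.shape[1] and s[i,1]+s[i,3]<g.shape[0]]
    Q=plane(c,[h[0] for h in H],.048); print(n,len(H),[round(h[1]) for h in H]); print((Q[:,:2]*1000).round(1).tolist())
    if len(H)>=4: print("mean",Q.mean(0).round(4), cv2.minAreaRect((Q[:,:2]*1000).astype(np.float32)))
    P=cloud(c,d); P[d<=0]=np.nan; hsv=cv2.cvtColor(im,cv2.COLOR_RGB2HSV)
    m=((hsv[...,1]>150)&(hsv[...,0]>15)&(hsv[...,0]<40)&(hsv[...,2]>90)).astype(np.uint8); k,l,s,ce=cv2.connectedComponentsWithStats(m)
    for i in range(1,k):
        if s[i,4]>100: print("yellow",ce[i].round(),np.nanmedian(P[l==i],0).round(3))
    for nm,uv in (dict(bottle=(317,410),timer=(248,332),cap=(336,174)) if n=="scene" else dict(bottle=(342,195),timer=(397,248),cap=(288,385))).items(): print(nm,P[uv[1],uv[0]].round(3))
yaw=np.radians(3.1); R=np.array([[np.cos(yaw),-np.sin(yaw)],[np.sin(yaw),np.cos(yaw)]])
for n in ("scene","side","wrist"):
    z=np.load(f"{n}0.npz"); im,d=z["im"],z["d"]; c=cam(n,o); P=cloud(c,d); P[d<=0]=np.nan
    t=(P[...,2]>.0815)&(P[...,2]<.091)&(P[...,1]>-.29)&(P[...,1]<0)&(P[...,0]>.45)&(P[...,0]<.7)
    L=(P[t][:,:2]-[.5795,-.127])@R*1000
    def pr(a): return np.percentile(a,[3,10,90,97]).round(1) if len(a)>20 else len(a)
    x,y=L[:,0],L[:,1]
    print(n,"stop y",pr(y[(y>30)&(x<60)&(x>-70)]),"other y",pr(y[(y<-30)&(y>-62)&(x<60)&(x>-70)]),"fence x",pr(x[(x>60)&(abs(y)<35)]), "cheek ends x", pr(x[(x<60)&(y>40)]), "z",np.median(P[t][:,2]))
    # yaw from fence inner & stop edges
    f=(x>64)&(abs(y)<35); 
    if f.sum()>20: print(" fence slope deg", np.degrees(np.polyfit(y[f],x[f],1)[0]).round(2), end=" ")
    f=(y>35)&(abs(x)<60)
    if f.sum()>20: print(" stop slope", np.degrees(np.polyfit(x[f],y[f],1)[0]).round(2))
    t=(P[...,2]>.095)&(P[...,2]<.126)&(P[...,1]>-.29)&(P[...,1]<-.17)&(P[...,0]>.55)&(P[...,0]<.66); L=(P[t][:,:2]-[.5795,-.127])@R*1000; 
    print(" lug",t.sum(),L.mean(0).round(1) if len(L) else '',L.min(0) if len(L) else '',L.max(0) if len(L) else '')
```

```text
scene 8 [16, 16, 17, 16, 17, 18, 18, 18]
[[509.3, 289.9], [524.0, 293.5], [504.8, 308.2], [538.5, 297.0], [519.3, 311.9], [553.1, 300.6], [534.0, 315.5], [548.4, 319.1]]
mean [0.5289 0.3045 0.048 ] ((528.9232177734375, 304.45623779296875), (45.08977508544922, 19.060379028320312), 13.843549728393555)
yellow [434. 322.] [0.427 0.293 0.034]
yellow [454. 388.] [0.47  0.417 0.033]
bottle [0.705 0.38  0.09 ]
timer [0.729 0.152 0.013]
cap [ 0.385 -0.161  0.016]Traceback (most recent call last):
  File "<stdin>", line 8, in <module>
  File "h.py", line 14, in plane
    K,D,C=c; p=cv2.undistortPoints(np.array(uv,float).reshape(-1,1,2),K,D)[:,0]
               ~~~~~~~~~~~~~~~~~~~^^^^^^^^^^^^^^^^^^^^^^^^^^^^^^^^^^^^^^^^
cv2.error: OpenCV(4.12.0) /io/opencv/modules/calib3d/src/undistort.dispatch.cpp:347: error: (-215:Assertion failed) CV_IS_MAT(_src) && CV_IS_MAT(_dst) && (_src->rows == 1 || _src->cols == 1) && (_dst->rows == 1 || _dst->cols == 1) && _src->cols + _src->rows - 1 == _dst->rows + _dst->cols - 1 && (CV_MAT_TYPE(_src->type) == CV_32FC2 || CV_MAT_TYPE(_src->type) == CV_64FC2) && (CV_MAT_TYPE(_dst->type) == CV_32FC2 || CV_MAT_TYPE(_dst->type) == CV_64FC2) in function 'cvUndistortPointsInternal'
```

```bash
python3 - <<'E'
from h import *
o=monitor.get_obs()
yaw=np.radians(3.1); R=np.array([[np.cos(yaw),-np.sin(yaw)],[np.sin(yaw),np.cos(yaw)]])
for n in ("scene","side","wrist"):
    z=np.load(f"{n}0.npz"); im,d=z["im"],z["d"]; c=cam(n,o); P=cloud(c,d); P[d<=0]=np.nan
    t=(P[...,2]>.0815)&(P[...,2]<.091)&(P[...,1]>-.29)&(P[...,1]<0)&(P[...,0]>.45)&(P[...,0]<.7)
    L=(P[t][:,:2]-[.5795,-.127])@R*1000
    def pr(a): return np.percentile(a,[3,10,90,97]).round(1) if len(a)>20 else len(a)
    x,y=L[:,0],L[:,1]
    print(n,"stop y",pr(y[(y>30)&(x<60)&(x>-70)]),"other y",pr(y[(y<-30)&(y>-62)&(x<60)&(x>-70)]),"fence x",pr(x[(x>60)&(abs(y)<35)]), "cheek ends x", pr(x[(x<60)&(y>40)]), "z",np.median(P[t][:,2]))
    f=(x>64)&(abs(y)<35)
    if f.sum()>20: print(" fence slope deg", np.degrees(np.polyfit(y[f],x[f],1)[0]).round(2), end=" ")
    f=(y>35)&(abs(x)<60)
    if f.sum()>20: print(" stop slope", np.degrees(np.polyfit(x[f],y[f],1)[0]).round(2))
    t=(P[...,2]>.100)&(P[...,2]<.126)&(P[...,1]>-.29)&(P[...,1]<-.17)&(P[...,0]>.55)&(P[...,0]<.66); L=(P[t][:,:2]-[.5795,-.127])@R*1000
    print(" lug",t.sum(),L.mean(0).round(1) if len(L) else '',np.percentile(L,[5,95],axis=0).round(1).tolist() if len(L) else '')
E
python3 -m crank '[[[5,-1.2,0],[0,0,-0.12]],[[5,-2,0],[0,0,-0.12]],[[5,-2,0],[0,0,0]],[[5,-2,0],[0,0,0]],[[4,0,0],[0,0,0]]]' 8.54 30
```

```text
scene stop y [44.2 46.6 68.9 70.5] other y [-49.4 -46.9 -35.3 -34.1] fence x [68.2 69.4 79.6 80.3] cheek ends x [-79.6 -72.   50.3  57.1] z 0.08449959902376192
 fence slope deg 0.09  stop slope 0.4
 lug 20 [  21.3 -101. ] [[17.0, -106.4], [26.3, -98.2]]
side stop y [42.  43.6 65.7 68.2] other y [-50.3 -49.2 -39.1 -38. ] fence x [66.7 67.5 78.2 79.9] cheek ends x [-82.8 -75.7  47.7  55.9] z 0.08442571841965424
 fence slope deg 0.26  stop slope -0.05
 lug 202 [  16.9 -113.2] [[13.5, -120.7], [22.7, -102.7]]
wrist stop y [43.5 45.7 67.  68.2] other y [-48.9 -47.8 -37.9 -37.3] fence x [68.5 69.4 79.3 80.1] cheek ends x [-80.5 -72.6  50.1  57. ] z 0.08495090551579698
 fence slope deg 0.0  stop slope -0.02
 lug 0  
clock: 0.65
tcp_pos: [0.5687, 0.2146, 0.2312]
orientation: [-1.937, -2.472, 0.002]
contact_force: [0.6, -1.0, 0.1]
grip_width: 0.0856
gripper_force: 0.0
```

```bash
cat >> h.py <<'E'
def holes(c,im,ctr,z,half=.05,thr=110,amin=5):
    """hole centres (world) near ctr; dark blobs inside bright grey top"""
    u=proj(c,ctr)[0]; e=np.abs(proj(c,np.array(ctr)+[[half,0,0],[0,half,0]])-u).max()
    x0,y0=[int(max(0,a-e)) for a in u]; x1,y1=int(min(640,u[0]+e)),int(min(480,u[1]+e)); S=4
    g=cv2.resize(im[y0:y1,x0:x1].max(2),None,fx=S,fy=S,interpolation=cv2.INTER_CUBIC)
    k,l,s,ce=cv2.connectedComponentsWithStats((g<thr).astype(np.uint8)); H=[]
    px=(e/half*.0055)**2*3.14
    for i in range(1,k):
        a=s[i,4]/S/S
        if .3*px<a<2*px and 0.6<s[i,2]/s[i,3]<1.6 and s[i,4]>.6*s[i,2]*s[i,3]: H.append((ce[i]+.5)/S-.5+[x0,y0])
    return np.array(H), (plane(c,H,z) if len(H) else None)
def need(target,yaw,o=None):
    """tool-axis shift (cm) and z turn (rad) to reach world target TCP, yaw of tool y"""
    o=o or monitor.get_obs(); R=Ro.from_rotvec(o["orientation"]).as_matrix()
    y=np.arctan2(R[1,1],R[0,1]); d=R.T@(np.array(target)-o["tcp_pos"])*100
    dy=(np.radians(yaw)-y+np.pi/2)%np.pi-np.pi/2
    print("tcp",np.round(o["tcp_pos"],4),"yaw",np.degrees(y).round(2),"tilt",R[:,2].round(3)," shift cm",d.round(2)," turn z",-dy.round(3))
E
python3 - <<'E'
from h import *
o,c,im,d=grab("wrist"); cv2.imwrite("pics/w1.png",im[:,:,::-1])
H,Q=holes(c,im,[.529,.3045,.048],.048)
print(len(H)); 
if Q is not None: print(H.round(1).tolist(),Q.round(4).tolist(),Q.mean(0).round(4),cv2.minAreaRect((Q[:,:2]*1000).astype(np.float32)))
need([.5289,.3045,.13],13.8)
E
```

```text
8
[[305.4, 85.2], [324.3, 85.1], [267.9, 85.6], [286.6, 85.3], [324.3, 109.9], [268.7, 110.2], [287.2, 110.1], [305.7, 110.0]] [[0.5336, 0.3135, 0.048], [0.5482, 0.3172, 0.048], [0.5047, 0.3062, 0.048], [0.5191, 0.3099, 0.048], [0.5528, 0.2988, 0.048], [0.5092, 0.2879, 0.048], [0.5237, 0.2915, 0.048], [0.5383, 0.2952, 0.048]] [0.5287 0.3025 0.048 ] ((528.691650390625, 302.5354309082031), (44.92409133911133, 18.957347869873047), 14.036810874938965)
tcp [0.5669 0.2236 0.2314] yaw 14.35 tilt [-0.002  0.005 -1.   ]  shift cm [ 8.72 -1.67 10.19]  turn z 0.01
```

View pics/w1.png

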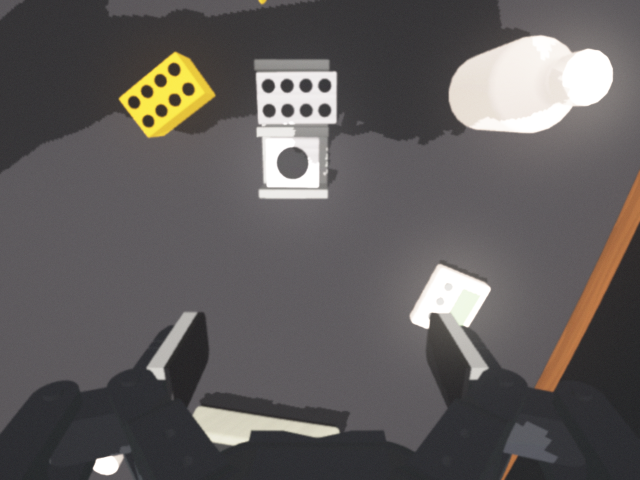

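```bash
python3 -m crank '[[[3,-0.6,2],[0,0,0]],[[3,-0.6,3],[0,0,0]],[[2.6,-0.45,3],[0,0,0]],[[0,0,2.2],[0,0,0]],[[0,0,0],[0,0,0]]]' | head -3
python3 - <<'E'
from h import *
o,c,im,d=grab("wrist"); cv2.imwrite("pics/w2.png",im[:,:,::-1])
H,Q=holes(c,im,[.529,.3035,.048],.048)
print(len(H)); 
if Q is not None: print(Q.mean(0).round(4),cv2.minAreaRect((Q[:,:2]*1000).astype(np.float32)))
need([.5288,.3030,.014],14)
E
```

```text
clock: 1.2
tcp_pos: [0.5327, 0.2917, 0.1258]
orientation: [-1.936, -2.471, 0.01]
8
[0.5286 0.303  0.048 ] ((528.5774536132812, 303.03125), (44.94647979736328, 19.229021072387695), 14.146809577941895)
tcp [0.5345 0.2914 0.1279] yaw 13.76 tilt [-0.003 -0.002 -1.   ]  shift cm [ 1.28 -0.24 11.39]  turn z -0.004
```

```bash
python3 -m crank '[[[1.25,-0.25,0],[0,0,0]],[[0,0,3],[0,0,0]],[[0,0,3],[0,0,0]],[[0,0,3],[0,0,0]],[[0,0,0],[0,0,0]]]' | head -5;python3 -m crank '[[[0,0,2],[0,0,0]],[[0,0,0.8],[0,0,0]],[[0,0,0],[0,0,0]]]' | tail -6;  python3 - <<'E'
from h import *
need([.5286,.3030,.010],14)
E
```

```text
clock: 1.75
tcp_pos: [0.5283, 0.303, 0.0373]
orientation: [-1.939, -2.47, 0.007]
contact_force: [-0.7, -0.9, 0.1]
grip_width: 0.0856
clock: 2.05
tcp_pos: [0.5301, 0.304, 0.012]
orientation: [1.94, 2.471, 0.0]
contact_force: [0.1, -0.3, -0.4]
grip_width: 0.0857
gripper_force: 0.0
tcp [0.5301 0.304  0.012 ] yaw 13.73 tilt [ 0.  0. -1.]  shift cm [-0.07 -0.17  0.2 ]  turn z -0.005
```

Close on the ends, then lift.

```bash
python3 -m crank '[[[-0.05,-0.15,0.1],[0,0,0]],[[0,0,0],[0,0,0]],[[0,0,0],[0,0,0]],[[0,0,0],[0,0,0]],[[0,0,0],[0,0,0]]]' 5.5 60 | tail -3;python3 -m crank '[[[0,0,0],[0,0,0]],[[0,0,0],[0,0,0]],[[0,0,0],[0,0,0]],[[0,0,0],[0,0,0]],[[0,0,0],[0,0,0]]]' ; python3 -m crank '[[[0,0,-1],[0,0,0]],[[0,0,-2],[0,0,0]],[[0,0,-2],[0,0,0]],[[0,0,-2],[0,0,0]],[[0,0,0],[0,0,0]]]'
```

```text
contact_force: [-1.4, -1.4, 7.4]
grip_width: 0.0633
gripper_force: 67.3
clock: 3.05
tcp_pos: [0.5292, 0.3035, 0.0119]
orientation: [1.939, 2.471, 0.003]
contact_force: [-0.9, -1.0, 6.9]
grip_width: 0.063
gripper_force: 67.3
clock: 3.55
tcp_pos: [0.5302, 0.3041, 0.0834]
orientation: [1.939, 2.47, 0.008]
contact_force: [1.0, 0.5, -2.3]
grip_width: 0.0629
gripper_force: 66.7
```

```bash
python3 -m crank '[[[-3,-0.3,-1],[0,0,0]],[[-4.5,-0.5,0],[0,0,0]],[[-4.5,-0.5,0],[0,0,0]],[[-4.5,-0.5,0],[0,0,0]],[[-4,-0.5,0],[0,0,-0.1]]]' | head -3;python3 -m crank '[[[0,0,0],[0,0,-0.14]],[[0,0,0],[0,0,-0.14]],[[0,0,0],[0,0,-0.14]],[[0,0,0],[0,0,-0.14]],[[0,0,0],[0,0,-0.14]]]' |head -2; python3 -m crank '[[[0,0,0],[0,0,-0.14]],[[0,0,0],[0,0,-0.14]],[[0,0,0],[0,0,-0.14]],[[0,0,0],[0,0,-0.14]],[[0,0,0],[0,0,0]]]'
python3 - <<'E'
from h import *
need([.56,.09,.003],93.1)
E
```

```text
clock: 4.05
tcp_pos: [0.5543, 0.0958, 0.0895]
orientation: [-1.813, -2.565, 0.002]
clock: 4.55
tcp_pos: [0.5541, 0.0981, 0.0894]
clock: 5.05
tcp_pos: [0.5542, 0.098, 0.0894]
orientation: [0.047, -3.14, -0.0]
contact_force: [0.5, -0.3, -2.9]
grip_width: 0.0636
gripper_force: 66.6
tcp [0.5542 0.098  0.0894] yaw 91.72 tilt [-0.002  0.    -1.   ]  shift cm [-0.57 -0.82  8.64]  turn z -0.024
```

```bash
python3 -m crank '[[[0,0,2],[0,0,-0.024]],[[0,0,3],[0,0,0]],[[0,0,2],[0,0,0]],[[0,0,1],[0,0,0]],[[0,0,0],[0,0,0]]]' | head -4; python3 -m crank '[[[0,0,0.4],[0,0,0]],[[0,0,0.2],[0,0,0]],[[0,0,0],[0,0,0]]]'
python3 - <<'E'
from h import *
o,c,im,d=grab("side"); cv2.imwrite("pics/s1.png",cv2.resize(im[180:420,180:500],None,fx=2.5,fy=2.5,interpolation=2)[:,:,::-1])
E
```

```text
clock: 5.55
tcp_pos: [0.5537, 0.0982, 0.0088]
orientation: [0.08, -3.138, 0.001]
contact_force: [0.3, -0.1, -2.0]
clock: 5.85
tcp_pos: [0.5553, 0.0985, 0.0048]
orientation: [-0.083, 3.14, 0.0]
contact_force: [-0.9, -1.0, -2.9]
grip_width: 0.063
gripper_force: 66.6
```

View pics/s1.png

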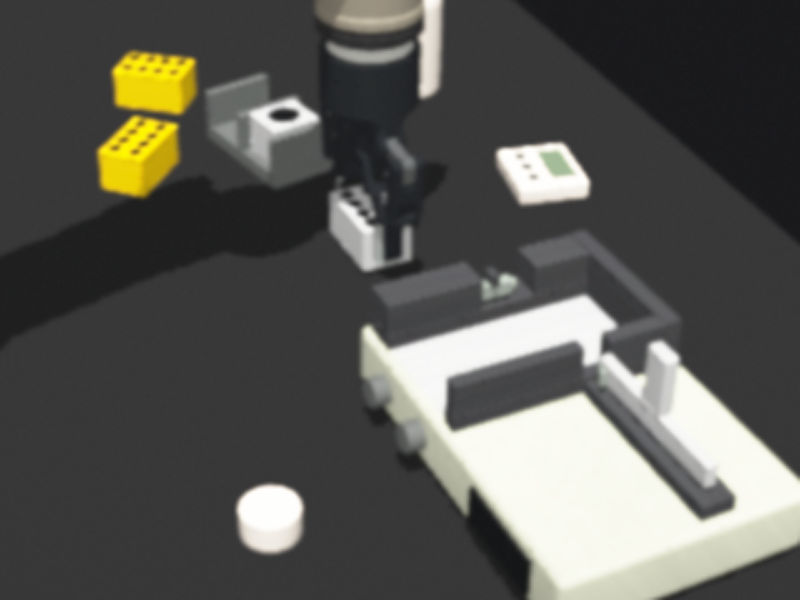

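```bash
for i in 1; do python3 -m crank '[[[0,0,0.2],[0,0,0]],[[0,0,0.1],[0,0,0]],[[0,0,0],[0,0,0]]]' | sed -n '1,2p;4p'; done; python3 -m crank '[[[0,0,0.1],[0,0,0]],[[0,0,0],[0,0,0]],[[0,0,0],[0,0,0]]]' | sed -n '1,2p;4p'
```

```text
clock: 6.2
tcp_pos: [0.5548, 0.0984, 0.0012]
contact_force: [-0.1, 0.6, -2.9]
clock: 6.5
tcp_pos: [0.5548, 0.0984, 0.0003]
contact_force: [-0.6, -0.4, -2.2]
```

```bash
python3 -m crank '[[[0,0,0.1],[0,0,0]],[[0,0,0],[0,0,0]]]' | sed -n '1,2p;4p';  python3 -m crank '[[[0,0,0.1],[0,0,0]],[[0,0,0],[0,0,0]]]' | sed -n '1,2p;4p'
```

```text
clock: 6.7
tcp_pos: [0.5551, 0.0985, -0.0001]
contact_force: [-2.4, -0.9, 3.7]
clock: 6.9
tcp_pos: [0.555, 0.0985, -0.0002]
contact_force: [-4.8, -1.9, 15.5]
```

```bash
python3 -m crank '[[[0,0,-0.15],[0,0,0]],[[0,0,0],[0,0,0]],[[0,0,0],[0,0,0]],[[0,0,0],[0,0,0]],[[0,0,0],[0,0,0]]]' 8.54 | sed -n '4,5p';python3 -m crank '[[[0,0,-2],[0,0,0]],[[0,0,-3],[0,0,0]],[[0,0,-3],[0,0,0]],[[0,0,-3],[0,0,0.14]],[[0,0,-1],[0,0,0.14]]]' | sed -n '1,2p;4p'
python3 -m crank '[[[0,0,0],[0,0,0.14]],[[0,0,0],[0,0,0.14]],[[0,0,0],[0,0,0.14]],[[0,0,0],[0,0,0.14]],[[0,0,0],[0,0,0.14]]]' | head -1
python3 -m crank '[[[0,-2,0],[0,0,0.14]],[[0,-2,0],[0,0,0.14]],[[0,0,0],[0,0,0.14]],[[0,0,0],[0,0,0.14]],[[0,0,0],[0,0,0]]]' | head -2
python3 - <<'E'
from h import *
o,c,im,d=grab("wrist"); cv2.imwrite("pics/w3.png",im[:,:,::-1])
H,Q=holes(c,im,[.555,.0985,.036],.036)
print(len(H),H.round().tolist())
if Q is not None: print(Q.mean(0).round(4),cv2.minAreaRect((Q[:,:2]*1000).astype(np.float32)))
need([.555,.0985,.010],3.1)
E
```

```text
contact_force: [0.7, -1.0, 0.0]
grip_width: 0.0857
clock: 7.9
tcp_pos: [0.5565, 0.099, 0.1228]
contact_force: [0.2, -0.4, -1.4]
clock: 8.4
clock: 8.9
tcp_pos: [0.5212, 0.0769, 0.1198]
2 [[362.0, 184.0], [394.0, 185.0]]
[0.5531 0.1208 0.036 ] ((553.0895385742188, 120.83026885986328), (18.97268295288086, 0.0), -176.5897979736328)
tcp [0.5213 0.0769 0.1198] yaw 5.0 tilt [ 0. -0. -1.]  shift cm [ 1.86  3.54 10.98]  turn z 0.033
```

```bash
python3 -m crank '[[[-1.2,2.2,-2],[0,0,0.033]],[[-1.8,1.4,-2],[0,0,0]],[[0,0,0],[0,0,0]],[[0,0,0],[0,0,0]]]' | head -2
python3 - <<'E'
from h import *
o,c,im,d=grab("wrist"); cv2.imwrite("pics/w3.png",im[:,:,::-1])
for t in (60,80,110,140,170):
    H,Q=holes(c,im,[.555,.0985,.036],.036,thr=t,half=.045)
    if Q is not None: print(t,len(H),Q.mean(0).round(4),cv2.minAreaRect((Q[:,:2]*1000).astype(np.float32)))
need([.555,.0985,.010],3.1)
E
```

```text
clock: 9.35
tcp_pos: [0.5593, 0.0492, 0.1597]
80 3 [0.5568 0.116  0.036 ] ((556.994873046875, 118.11356353759766), (11.431290626525879, 24.19098472595215), 56.40777587890625)
110 8 [0.5545 0.0983 0.036 ] ((554.4774780273438, 98.21874237060547), (19.117292404174805, 44.890289306640625), 3.2287886142730713)
140 8 [0.5545 0.0983 0.036 ] ((554.4808959960938, 98.2116470336914), (19.074047088623047, 44.888675689697266), 3.2656102180480957)
170 8 [0.5545 0.0983 0.036 ] ((554.4664916992188, 98.2089614868164), (19.08051109313965, 44.88051223754883), 3.264580488204956)
tcp [0.5584 0.0498 0.1591] yaw 3.04 tilt [-0.001  0.    -1.   ]  shift cm [ 4.88 -0.06 14.92]  turn z -0.001
```

View pics/w3.png

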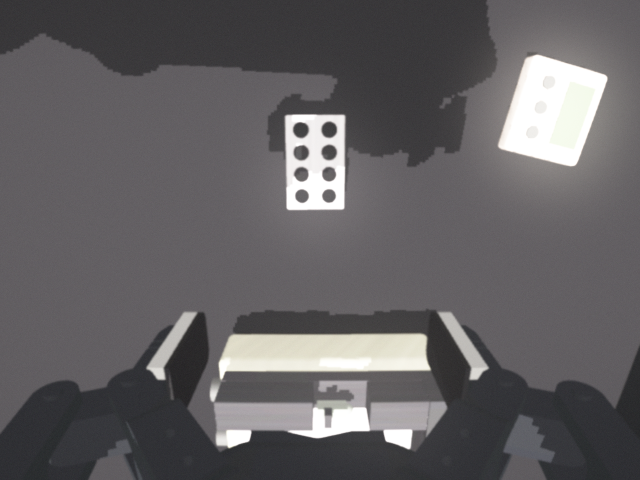

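```bash
python3 -m crank '[[[2.5,-0.1,1],[0,0,0]],[[2.36,0,3],[0,0,0]],[[0,0,3],[0,0,0]],[[0,0,3],[0,0,0]],[[0,0,2],[0,0,0]]]' | head -1; python3 -m crank '[[[0,0,2],[0,0,0]],[[0,0,1],[0,0,0]],[[0,0,0],[0,0,0]]]' | sed -n 4p
python3 - <<'E'
from h import *
need([.5545,.0983,.005],3.2)
E
```

```text
clock: 9.9
contact_force: [-0.7, -0.6, 0.1]
tcp [0.5537 0.0982 0.0081] yaw 3.03 tilt [-0.004 -0.001 -1.   ]  shift cm [0.   0.08 0.31]  turn z -0.003
```

```bash
python3 -m crank '[[[0,0.08,0.2],[0,0,0]],[[0,0,0],[0,0,0]],[[0,0,0],[0,0,0]]]' 3.2 50| tail -3;python3 -m crank '[[[0,0,0],[0,0,0]],[[0,0,0],[0,0,0]],[[0,0,0],[0,0,0]],[[0,0,0],[0,0,0]],[[0,0,0],[0,0,0]]]' ; python3 -m crank '[[[0,0,-1],[0,0,0]],[[0,0,-3],[0,0,0]],[[0,0,-4],[0,0,0]],[[0,0,-4],[0,0,0]],[[0,0,0],[0,0,0]]]'
python3 - <<'E'
from h import *
yaw=np.radians(3.1);R=np.array([[np.cos(yaw),-np.sin(yaw)],[np.sin(yaw),np.cos(yaw)]])
b=np.array([.578,-.1247])+R@[-.010,0.0]; print(b); need([*b,.125],3.1)
E
```

```text
contact_force: [0.9, 0.2, 0.2]
grip_width: 0.0442
gripper_force: 0.0
clock: 11.0
tcp_pos: [0.5571, 0.0981, 0.0088]
orientation: [2.164, 2.277, 0.002]
contact_force: [-1.0, 0.5, 6.3]
grip_width: 0.0391
gripper_force: 52.2
clock: 11.5
tcp_pos: [0.5601, 0.0987, 0.1337]
orientation: [2.161, 2.273, 0.013]
contact_force: [0.7, 1.1, -2.1]
grip_width: 0.0391
gripper_force: 51.3
[ 0.56801463 -0.12524079]
tcp [0.5601 0.0987 0.1337] yaw 2.9 tilt [ 0.01   0.003 -1.   ]  shift cm [-22.41  -0.35   0.82]  turn z -0.004
```

```bash
python3 -m crank '[[[-4,0,0],[0,0,0]],[[-4.8,0,0],[0,0,0]],[[-4.8,0,0],[0,0,0]],[[-4.8,0,0],[0,0,0]],[[-4,-0.3,0],[0,0,0]]]' |head -1; python3 -m crank '[[[0,0,0],[0,0,0]],[[0,0,0],[0,0,0]]]'
python3 - <<'E'
from h import *
o,c,im,d=grab("wrist"); cv2.imwrite("pics/w4.png",im[:,:,::-1])
o2,c2,im2,d2=grab("side"); 
cv2.imwrite("pics/s4.png",np.hstack([cv2.resize(im,(400,300)),cv2.resize(im2[200:440,280:520],(300,300))])[:,:,::-1])
need([.5685,-.1252,.0588],3.1)
zt=o["tcp_pos"][2]-.0088+.036
for t in (60,90,110,140):
    H,Q=holes(c,im,[o["tcp_pos"][0],o["tcp_pos"][1],zt],zt,thr=t,half=.045)
    if Q is not None: print(t,len(H),Q.mean(0).round(4),cv2.minAreaRect((Q[:,:2]*1000).astype(np.float32)))
E
```

```text
clock: 12.0
clock: 12.2
tcp_pos: [0.564, -0.1273, 0.1272]
orientation: [-2.167, -2.273, 0.002]
contact_force: [-0.3, 0.9, -1.4]
grip_width: 0.0393
gripper_force: 51.2
tcp [ 0.5646 -0.1245  0.1274] yaw 3.01 tilt [-0.001  0.001 -1.   ]  shift cm [-0.1   0.39  6.86]  turn z -0.002
60 8 [ 0.5632 -0.1264  0.1544] ((563.2412109375, -126.48506164550781), (18.95905113220215, 44.64419174194336), 2.8291144371032715)
90 8 [ 0.5632 -0.1264  0.1544] ((563.2326049804688, -126.4658203125), (18.941320419311523, 44.646751403808594), 2.8925673961639404)
110 8 [ 0.5632 -0.1264  0.1544] ((563.2349243164062, -126.46337890625), (18.94748306274414, 44.65571975708008), 2.8977808952331543)
140 8 [ 0.5633 -0.1264  0.1544] ((563.239990234375, -126.4612045288086), (18.973207473754883, 44.66885757446289), 2.896277904510498)
```

View pics/s4.png

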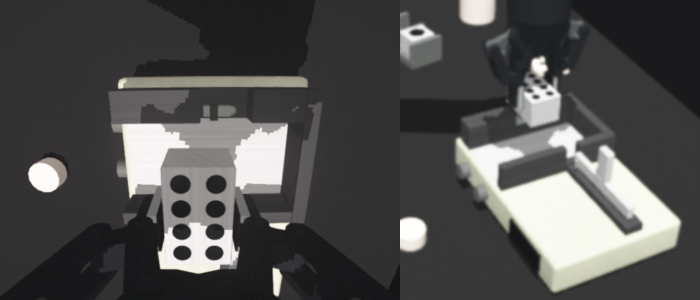

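Run:
```python
from h import *
yaw=np.radians(3.1);R=np.array([[np.cos(yaw),-np.sin(yaw)],[np.sin(yaw),np.cos(yaw)]])
o,c,im,d=grab("wrist"); P=cloud(c,d); P[d<=0]=np.nan; print(o["tcp_pos"].round(4) if hasattr(o["tcp_pos"],'round') else o["tcp_pos"])
t=(P[...,2]>.0815)&(P[...,2]<.091)&(P[...,1]>-.29)&(P[...,1]<0)&(P[...,0]>.45)&(P[...,0]<.7)
L=(P[t][:,:2]-[.578,-.1247])@R*1000; x,y=L.T
def pr(a): return np.percentile(a,[2,10,90,98]).round(1) if len(a)>20 else len(a)
f1=(y>30)&(abs(x)<60); f2=(x>60)&(abs(y)<35)
print("stop y",pr(y[f1]),"fence x",pr(x[f2]),"z",np.median(P[t][:,2]), np.degrees(np.polyfit(x[f1],y[f1],1)[0]),np.degrees(np.polyfit(y[f2],x[f2],1)[0]) if f2.sum()>20 else '')
zt=o["tcp_pos"][2]-.0088+.036
H,Q=holes(c,im,[o["tcp_pos"][0],o["tcp_pos"][1],zt],zt,thr=90,half=.045)
print("block in shaker",((Q.mean(0)[:2]-[.578,-.1247])@R*1000).round(1))
need([.5685,-.1252,.0588],3.1)
```

```text
[ 0.5646 -0.1245  0.1274]
stop y [40.6 42.8 63.4 65.4] fence x [68.7 69.3 79.7 80.9] z 0.08481324237096419 -0.020940118896236926 -0.24140761935900162
block in shaker [-14.1   1.8]
tcp [ 0.5648 -0.1241  0.1275] yaw 3.06 tilt [-0.001  0.001 -1.   ]  shift cm [-0.13  0.37  6.87]  turn z -0.001
```

```bash
python3 -m crank '[[[0,0,2],[0,0,0]],[[0,0,2],[0,0,0]],[[0,0,1.5],[0,0,0]],[[0,0,0.8],[0,0,0]],[[0,0,0],[0,0,0]]]' |sed -n '1,4p'; python3 -m crank '[[[0,0,0.2],[0,0,0]],[[0,0,0.0],[0,0,0]],[[0,0,0],[0,0,0]]]'|sed -n '1,4p'
```

```text
clock: 12.85
tcp_pos: [0.5642, -0.1251, 0.0637]
orientation: [-2.161, -2.277, 0.002]
contact_force: [-0.5, -0.1, -2.5]
clock: 13.15
tcp_pos: [0.5654, -0.126, 0.0635]
orientation: [2.164, 2.277, 0.001]
contact_force: [-0.4, 0.2, -3.2]
```

```bash
python3 -m crank '[[[0,0,0.2],[0,0,0]],[[0,0,0],[0,0,0]]]' |sed -n '2p;4p'; python3 -m crank '[[[0,0,0.1],[0,0,0]],[[0,0,0.0],[0,0,0]]]'|sed -n '2p;4p'
```

```text
tcp_pos: [0.5649, -0.126, 0.0609]
contact_force: [-0.7, -0.2, -3.1]
tcp_pos: [0.5649, -0.1259, 0.0597]
contact_force: [-0.7, -0.1, -2.7]
```

```bash
python3 -m crank '[[[0,0,0.1],[0,0,0]],[[0,0,0],[0,0,0]]]' |sed -n '2p;4p'; python3 -m crank '[[[0,0,0.05],[0,0,0]],[[0,0,0.0],[0,0,0]]]'|sed -n '2p;4p'
```

```text
tcp_pos: [0.5651, -0.126, 0.0588]
contact_force: [-0.5, -0.4, -1.8]
tcp_pos: [0.565, -0.126, 0.0588]
contact_force: [-2.4, 0.4, 4.4]
```

```bash
python3 -m crank '[[[0.2,0,-0.05],[0,0,0]],[[0.2,0,0],[0,0,0]],[[0.2,0,0],[0,0,0]],[[0,0,0],[0,0,0]]]' |sed -n '2p;4p'; python3 -m crank '[[[0.1,0,0.0],[0,0,0]],[[0,0,0.0],[0,0,0]]]'|sed -n '2p;4p'; python3 -m crank '[[[0.1,0,0.0],[0,0,0]],[[0,0,0.0],[0,0,0]]]'|sed -n '2p;4p'
```

```text
tcp_pos: [0.5648, -0.1195, 0.0588]
contact_force: [-0.1, 0.9, -0.8]
tcp_pos: [0.5647, -0.1188, 0.0588]
contact_force: [0.8, -0.1, -0.8]
tcp_pos: [0.5646, -0.1179, 0.0588]
contact_force: [0.9, -0.4, -0.4]
```

```bash
python3 -m crank '[[[0.1,0,0.0],[0,0,0]],[[0,0,0.0],[0,0,0]]]'|sed -n '2p;4p'; python3 -m crank '[[[0.1,0,0.0],[0,0,0]],[[0,0,0.0],[0,0,0]]]'|sed -n '2p;4p'
```

```text
tcp_pos: [0.5645, -0.1178, 0.0588]
contact_force: [1.2, -4.7, -1.6]
tcp_pos: [0.5645, -0.1178, 0.0589]
contact_force: [2.3, -6.0, -2.0]
```

```bash
python3 -m crank '[[[0,0.5,0],[0,0,0]],[[0,0.8,0],[0,0,0]],[[0,0.8,0],[0,0,0]],[[0,0.8,0],[0,0,0]],[[0,0,0],[0,0,0]]]'; python3 -m crank '[[[0,0,0],[0,0,0]],[[0,0,0.0],[0,0,0]]]'|sed -n '2p;4p'
```

```text
clock: 15.65
tcp_pos: [0.593, -0.1162, 0.0589]
orientation: [2.165, 2.276, -0.004]
contact_force: [-2.3, -5.2, 2.6]
grip_width: 0.0389
gripper_force: 51.8
tcp_pos: [0.5929, -0.1162, 0.0589]
contact_force: [-0.8, -6.2, 0.8]
```

```bash
python3 -m crank '[[[0,0,0],[0,0,0]],[[0,0,0],[0,0,0]],[[0,0,0],[0,0,0]]]' 5.4 |tail -4; python3 -m crank '[[[0,0,-1],[0,0,0]],[[0,0,-3],[0,0,0]],[[0,0,-3],[0,0,0]],[[0,0,-1],[0,0,0]],[[0,0,0],[0,0,0]]]'
python3 - <<'E'
from h import *
yaw=np.radians(3.1);R=np.array([[np.cos(yaw),-np.sin(yaw)],[np.sin(yaw),np.cos(yaw)]])
o,c,im,d=grab("wrist");cv2.imwrite("pics/w5.png",im[:,:,::-1])
for t in (60,90,120):
    H,Q=holes(c,im,[.593,-.1162,.086],.086,thr=t,half=.045)
    if Q is not None: print(len(H),"block in shaker",((Q.mean(0)[:2]-[.578,-.1247])@R*1000).round(1),cv2.minAreaRect((Q[:,:2]*1000).astype(np.float32)))
print("tcp in sh",(R.T@(np.array(o["tcp_pos"])[:2]-[.578,-.1247])*1000).round(1))
p=np.array([.578,-.1247])+R@[-.030,.008];need([*p,.125],3.1)
E
```

```text
orientation: [-2.163, -2.278, -0.001]
contact_force: [0.2, -0.5, 0.3]
grip_width: 0.0539
gripper_force: 0.0
clock: 16.65
tcp_pos: [0.5947, -0.1144, 0.141]
orientation: [2.162, 2.275, 0.004]
contact_force: [0.2, -0.7, -0.9]
grip_width: 0.054
gripper_force: 0.0
4 block in shaker [14.5  8.2] ((592.0595703125, -115.67457580566406), (18.985084533691406, 45.36532211303711), 3.1800968647003174)
9 block in shaker [12.8 12.6] ((590.6233520507812, -106.84182739257812), (23.82982635498047, 64.91153717041016), 9.534944534301758)
8 block in shaker [14.6  8.2] ((592.1341552734375, -115.65729522705078), (18.984098434448242, 45.15376663208008), 3.147905111312866)
tcp in sh [17.3  9.3]
tcp [ 0.5937 -0.1143  0.1394] yaw 2.93 tilt [ 0.001  0.    -1.   ]  shift cm [-0.17 -4.62  1.43]  turn z -0.003
```

```bash
python3 -m crank '[[[-0.1,-2.5,0],[0,0,0]],[[0,-2.1,0],[0,0,0]],[[0,0,2],[0,0,0]],[[0,0,3],[0,0,0]],[[0,0,0],[0,0,0]]]' 0 20 |head -2; python3 -m crank '[[[0,0,2],[0,0,0]],[[0,0,1.2],[0,0,0]],[[0,0,0],[0,0,0]]]';python3 - <<'E'
from h import *
yaw=np.radians(3.1);R=np.array([[np.cos(yaw),-np.sin(yaw)],[np.sin(yaw),np.cos(yaw)]])
o=monitor.get_obs();print("tcp in sh",(R.T@(np.array(o["tcp_pos"])[:2]-[.578,-.1247])*1000).round(1));need(o["tcp_pos"],3.1)
E
```

```text
clock: 17.2
tcp_pos: [0.5435, -0.1172, 0.0844]
clock: 17.5
tcp_pos: [0.5461, -0.1175, 0.0553]
orientation: [-2.162, -2.275, 0.004]
contact_force: [-0.2, 0.4, 0.1]
grip_width: -0.0
gripper_force: 0.0
tcp in sh [-31.5   8.9]
tcp [ 0.5461 -0.1175  0.0553] yaw 2.93 tilt [-0.004  0.001 -1.   ]  shift cm [0. 0. 0.]  turn z -0.003
```

```bash
python3 -m crank '[[[0,0.7,0],[0,0,0]],[[0,0.7,0],[0,0,0]],[[0,0.6,0],[0,0,0]],[[0,0.5,0],[0,0,0]],[[0,0,0],[0,0,0]]]'|sed -n '2p;4p'; python3 -m crank '[[[0.03,0.5,0],[0,0,0]],[[0.03,0.5,0],[0,0,0]],[[0.03,0.5,0],[0,0,0]],[[0,0,0],[0,0,0]]]'|sed -n '2p;4p'
python3 - <<'E'
from h import *
yaw=np.radians(3.1);R=np.array([[np.cos(yaw),-np.sin(yaw)],[np.sin(yaw),np.cos(yaw)]])
o,c,im,d=grab("wrist")
print("tcp in sh",(R.T@(np.array(o["tcp_pos"])[:2]-[.578,-.1247])*1000).round(1))
for t in (60,90,120):
    H,Q=holes(c,im,[.60,-.1152,.086],.086,thr=t,half=.05)
    if Q is not None: print(len(H),"block in shaker",((Q.mean(0)[:2]-[.578,-.1247])@R*1000).round(1),cv2.minAreaRect((Q[:,:2]*1000).astype(np.float32)))
E
```

```text
tcp_pos: [0.5737, -0.1165, 0.0572]
contact_force: [-0.4, 0.7, 0.6]
tcp_pos: [0.5884, -0.1148, 0.0568]
contact_force: [-0.5, -0.2, 0.0]
tcp in sh [10.9  9.3]
4 block in shaker [43.8 23.5] ((620.44140625, -98.8727035522461), (18.845367431640625, 14.9232759475708), 3.1397221088409424)
4 block in shaker [43.8 23.5] ((620.4410400390625, -98.88360595703125), (18.846759796142578, 14.894723892211914), 3.1970269680023193)
3 block in shaker [46.9 26. ] ((623.8016967773438, -94.10868835449219), (11.664314270019531, 24.008861541748047), 54.90194320678711)
```

```bash
python3 -m crank '[[[0.02,0.3,0],[0,0,0]],[[0.02,0.2,0],[0,0,0]],[[0,0,0],[0,0,0]]]'|sed -n '2p;4p'; python3 -m crank '[[[0,0.1,0],[0,0,0]],[[0,0,0],[0,0,0]]]'|sed -n '2p;4p'; python3 -m crank '[[[0,0.1,0],[0,0,0]],[[0,0,0],[0,0,0]]]'|sed -n '2p;4p'
```

```text
tcp_pos: [0.5926, -0.1142, 0.0568]
contact_force: [-2.1, -1.9, -0.8]
tcp_pos: [0.5934, -0.1142, 0.0568]
contact_force: [-2.5, -2.2, -0.0]
tcp_pos: [0.5934, -0.1142, 0.0567]
contact_force: [-5.8, -1.7, 3.2]
```

```bash
python3 -m crank '[[[0,0.1,0],[0,0,0]],[[0.1,0.1,0],[0,0,0]],[[0.1,0,0],[0,0,0]],[[0,0,0],[0,0,0]]]'|sed -n '2p;4p';python3 -m crank '[[[0,0.1,0],[0,0,0]],[[0,0,0],[0,0,0]],[[0,0,0],[0,0,0]]]'|sed -n '2p;4p'
python3 - <<'E'
from h import *
yaw=np.radians(3.1);R=np.array([[np.cos(yaw),-np.sin(yaw)],[np.sin(yaw),np.cos(yaw)]])
o=monitor.get_obs()
print("tcp in sh",(R.T@(np.array(o["tcp_pos"])[:2]-[.578,-.1247])*1000).round(1))
E
```

```text
tcp_pos: [0.5934, -0.114, 0.0565]
contact_force: [-9.5, -4.3, 6.3]
tcp_pos: [0.5934, -0.114, 0.0564]
contact_force: [-13.2, -4.7, 8.2]
tcp in sh [15.9  9.9]
```

```bash
python3 -m crank '[[[-0.2,-0.5,0],[0,0,0]],[[0,-1,0],[0,0,0]],[[0,-0.5,-2],[0,0,0]],[[0,0,-4],[0,0,0]],[[-1,0,-4],[0,0,0]]]'|head -1; python3 -m crank '[[[-2,2,-1],[0,0,0]],[[-2,2,0],[0,0,0]],[[0,0,0],[0,0,0]],[[0,0,0],[0,0,0]]]'|head -2
python3 - <<'E'
from h import *
yaw=np.radians(3.1);R=np.array([[np.cos(yaw),-np.sin(yaw)],[np.sin(yaw),np.cos(yaw)]])
for n in ("wrist","side","scene"):
    o,c,im,d=grab(n);cv2.imwrite(f"pics/{n}6.png",im[:,:,::-1])
    H,Q=None,None
    for t in (60,90,120):
        H,Q=holes(c,im,[.6275,-.1142,.086],.086,thr=t,half=.05)
        if Q is not None: print(n,len(H),"block in shaker",((Q.mean(0)[:2]-[.578,-.1247])@R*1000).round(1),cv2.minAreaRect((Q[:,:2]*1000).astype(np.float32)))
    P=cloud(c,d); P[d<=0]=np.nan
    t=(P[...,2]>.098)&(P[...,2]<.126)&(P[...,1]>-.29)&(P[...,1]<-.19)&(P[...,0]>.56)&(P[...,0]<.64); L=(P[t][:,:2]-[.578,-.1247])@R*1000
    print(" lug",t.sum(),np.percentile(L,[3,97],axis=0).round(1).tolist() if len(L) else '')
    t=(P[...,2]>.08)&(P[...,2]<.092)&(P[...,1]>-.29)&(P[...,1]<0)&(P[...,0]>.45)&(P[...,0]<.7)
    L=(P[t][:,:2]-[.578,-.1247])@R*1000; x,y=L.T
    f=(x>20)&(x<80)&(abs(y)<30); h=im[t][f].max(1); print(" block near x", np.percentile(x[f],2).round(1))
print(monitor.get_obs()["tcp_pos"])
E
```

```text
clock: 20.35
clock: 20.75
tcp_pos: [0.6198, -0.1626, 0.1665]
wrist 8 block in shaker [49.  8.] ((626.46142578125, -114.04531860351562), (18.89546012878418, 44.85224151611328), 3.1879734992980957)
wrist 8 block in shaker [49.  8.] ((626.4414672851562, -114.05582427978516), (18.908496856689453, 44.84055709838867), 3.2274081707000732)
wrist 8 block in shaker [49.  8.] ((626.4566040039062, -114.04135131835938), (18.919437408447266, 44.83881759643555), 3.1245908737182617)
 lug 0 
 block near x 30.2
side 6 block in shaker [49.4  6.8] ((628.21630859375, -125.26718139648438), (21.99527359008789, 68.6390380859375), 9.212837219238281)
 lug 217 [[14.8, -123.5], [24.6, -104.0]]
 block near x 28.5
scene 7 block in shaker [50.8 13.9] ((626.73095703125, -111.2553939819336), (19.095539093017578, 44.72401809692383), 3.0593082904815674)
 lug 41 [[19.1, -119.4], [27.8, -101.3]]
 block near x 30.7
[ 0.61924216 -0.16162075  0.16640208]
```

Run:
```python
import cv2,numpy as np
a=cv2.imread("pics/wrist6.png"); b=cv2.imread("pics/side6.png")
cv2.imwrite("pics/m6.png",np.hstack([cv2.resize(a,(440,330)),cv2.resize(b[230:400,300:480],(350,330),interpolation=2)]))
```

```text
(no output)
```

View pics/m6.png

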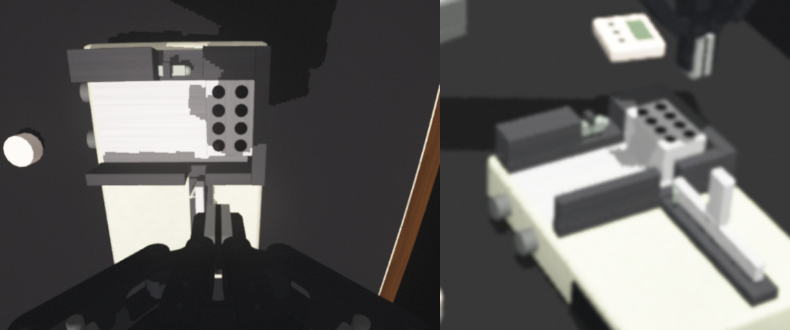

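Run:
```python
from h import *
yaw=np.radians(3.1);R=np.array([[np.cos(yaw),-np.sin(yaw)],[np.sin(yaw),np.cos(yaw)]])
p=np.array([.5772,-.1247])+R@[.022,-.148]; print(p); need([*p,.097],3.1)
```

```text
[ 0.60717147 -0.27129369]
tcp [ 0.6192 -0.1616  0.1664] yaw 2.99 tilt [-0.001  0.001 -1.   ]  shift cm [-10.9   -1.77   6.93]  turn z -0.002
```

```bash
python3 -m crank '[[[-3.6,-0.9,0],[0,0,0]],[[-3.6,-0.9,0],[0,0,0]],[[-3.7,0,0],[0,0,0]],[[0,0,0],[0,0,0]],[[0,0,0],[0,0,0]]]'|head -2
python3 - <<'E'
from h import *
yaw=np.radians(3.1);R=np.array([[np.cos(yaw),-np.sin(yaw)],[np.sin(yaw),np.cos(yaw)]])
o,c,im,d=grab("wrist");cv2.imwrite("pics/w7.png",im[:,:,::-1])
P=cloud(c,d); P[d<=0]=np.nan
t=(P[...,2]>.114)&(P[...,2]<.128)&(P[...,1]>-.29)&(P[...,1]<-.19)&(P[...,0]>.56)&(P[...,0]<.64); L=(P[t][:,:2]-[.5772,-.1247])@R*1000
print(" lug",t.sum(),np.percentile(L,[3,50,97],axis=0).round(1).tolist() if len(L) else '')
print("tcp in sh",(R.T@(np.array(o["tcp_pos"])[:2]-[.5772,-.1247])*1000).round(1)); need(np.r_[np.array([.5772,-.1247])+R@[.022,-.148],.097],3.1)
print(proj(c,np.r_[np.array([.5772,-.1247])+R@[.022,-.115],.122]))
E
```

```text
clock: 21.4
tcp_pos: [0.6068, -0.2729, 0.1665]
 lug 792 [[17.1, -122.4], [21.6, -112.5], [26.6, -103.6]]
tcp in sh [  21.6 -149.6]
tcp [ 0.6074 -0.2713  0.1665] yaw 2.97 tilt [-0.     0.001 -1.   ]  shift cm [-0.01 -0.02  6.95]  turn z -0.002
[[318.94679546 210.57806809]]
```

View pics/w7.png

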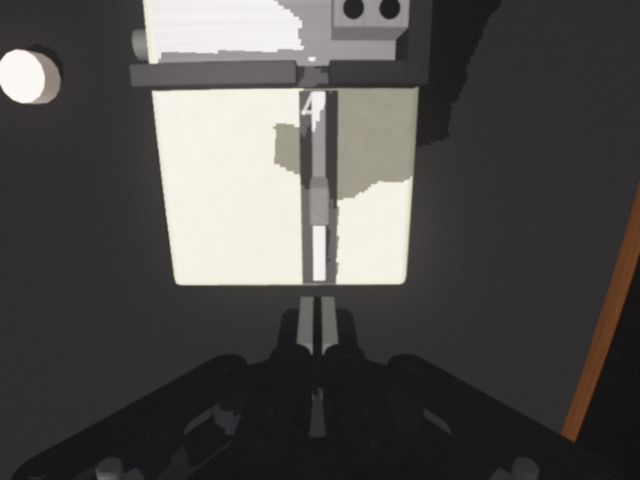

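```bash
python3 -m crank '[[[0,0,2.5],[0,0,0]],[[0,0,2.5],[0,0,0]],[[0,0,1.9],[0,0,0]],[[0,0,0],[0,0,0]]]'|sed -n '2p;4p'; python3 -m crank '[[[0.6,0,0],[0,0,0]],[[0.5,0,0],[0,0,0]],[[0.5,0,0],[0,0,0]],[[0.5,0,0],[0,0,0]],[[0,0,0],[0,0,0]]]'|sed -n '2p;4p'
```

```text
tcp_pos: [0.6059, -0.2693, 0.0948]
contact_force: [-0.1, 0.7, 0.5]
tcp_pos: [0.6075, -0.2521, 0.0993]
contact_force: [1.0, -1.9, 0.3]
```

```bash
python3 -m crank '[[[0.6,0,0],[0,0,0]],[[0.8,0,0],[0,0,0]],[[0.8,0,0],[0,0,0]],[[0.8,0,0],[0,0,0]],[[0.6,0,0],[0,0,0]]]'|sed -n '2p;4p'; python3 -m crank '[[[0.8,0,0],[0,0,0]],[[0.8,0,0],[0,0,0]],[[0.8,0,0],[0,0,0]],[[0.8,0,0],[0,0,0]],[[0.5,0,0],[0,0,0]]]'|sed -n '2p;4p'
python3 - <<'E'
from h import *
yaw=np.radians(3.1);R=np.array([[np.cos(yaw),-np.sin(yaw)],[np.sin(yaw),np.cos(yaw)]])
o,c,im,d=grab("wrist");cv2.imwrite("pics/w8.png",im[:,:,::-1])
P=cloud(c,d); P[d<=0]=np.nan
L=(P[...,:2]-[.5772,-.1247])@R*1000
t=(P[...,2]>.112)&(P[...,2]<.128)&(abs(L[...,0]-22)<12)&(L[...,1]>-100); 
print(" lug",t.sum(),np.percentile(L[t],[3,50,97],axis=0).round(1).tolist() if t.sum() else '')
H,Q=holes(c,im,[.6275,-.1142,.086],.086,thr=90,half=.05)
if Q is not None: print(len(H),((Q.mean(0)[:2]-[.5772,-.1247])@R*1000).round(1),cv2.minAreaRect((Q[:,:2]*1000).astype(np.float32)))
print("tcp in sh",(R.T@(np.array(o["tcp_pos"])[:2]-[.5772,-.1247])*1000).round(1)); need(np.r_[np.array([.5772,-.1247])+R@[.022,-.013],.097],3.1)
E
```

```text
tcp_pos: [0.6054, -0.2172, 0.0992]
contact_force: [1.8, -6.1, 3.2]
tcp_pos: [0.6033, -0.18, 0.099]
contact_force: [1.3, -4.4, 4.1]
 lug 2878 [[11.2, -50.3], [21.8, -42.3], [32.7, -26.0]]
8 [49.6  7.9] ((626.2852172851562, -114.10780334472656), (18.88215446472168, 44.74319839477539), 3.1756603717803955)
tcp in sh [ 23.1 -56.6]
tcp [ 0.6033 -0.1788  0.0989] yaw 2.93 tilt [ 0.002 -0.001 -1.   ]  shift cm [ 4.24 -0.13  0.19]  turn z -0.003
```

```bash
python3 -m crank '[[[0.8,0,0],[0,0,0]],[[0.8,0,0],[0,0,0]],[[0.8,-0.1,0],[0,0,0]],[[0.7,0,0],[0,0,0]],[[0.4,0,0],[0,0,0]]]'|sed -n '2p;4p'; python3 -m crank '[[[0.2,0,0],[0,0,0]],[[0.2,0,0],[0,0,0]],[[0,0,0],[0,0,0]]]'|sed -n '2p;4p';  python3 -m crank '[[[0.2,0,0],[0,0,0]],[[0.1,0,0],[0,0,0]],[[0,0,0],[0,0,0]]]'|sed -n '2p;4p'
python3 - <<'E'
from h import *
need(np.array([.5772,-.1247,.097])+[.022*.9985+.013*.054,.022*.054-.013*.9985,0],3.1)
E
```

```text
tcp_pos: [0.6013, -0.1462, 0.0988]
contact_force: [3.7, -11.5, 0.7]
tcp_pos: [0.601, -0.1413, 0.0987]
contact_force: [2.0, -4.1, 3.0]
tcp_pos: [0.6002, -0.1373, 0.0983]
contact_force: [2.3, -4.3, 2.4]
tcp [ 0.6002 -0.1373  0.0983] yaw 2.91 tilt [ 0.002 -0.    -1.   ]  shift cm [ 0.08 -0.03  0.13]  turn z -0.003
```

```bash
for i in 1; do python3 -m crank '[[[0.1,0,0],[0,0,0]],[[0,0,0],[0,0,0]]]'|sed -n '2p;4p'; python3 -m crank '[[[0.1,0,0],[0,0,0]],[[0,0,0],[0,0,0]]]'|sed -n '2p;4p'; python3 -m crank '[[[0.1,0,0],[0,0,0]],[[0,0,0],[0,0,0]]]'|sed -n '2p;4p'; python3 -m crank '[[[0.1,0,0],[0,0,0]],[[0,0,0],[0,0,0]]]'|sed -n '2p;4p';python3 -m crank '[[[0.1,0,0],[0,0,0]],[[0,0,0],[0,0,0]]]'|sed -n '2p;4p'; done
```

```text
tcp_pos: [0.6, -0.1364, 0.0982]
contact_force: [3.6, -4.5, 2.4]
tcp_pos: [0.6, -0.1362, 0.0982]
contact_force: [3.0, -6.6, 3.1]
tcp_pos: [0.6, -0.1361, 0.0982]
contact_force: [3.6, -7.8, 1.2]
tcp_pos: [0.5999, -0.1361, 0.0983]
contact_force: [3.3, -9.9, 1.1]
tcp_pos: [0.5999, -0.136, 0.0983]
contact_force: [3.5, -12.5, 1.0]
```

```bash
python3 -m crank '[[[0.1,0,0],[0,0,0]],[[0.1,0,0],[0,0,0]],[[0.1,0,0],[0,0,0]],[[0,0,0],[0,0,0]],[[0,0,0],[0,0,0]]]'|sed -n '2p;4p'; python3 -m crank '[[[-0.6,0,0],[0,0,0]],[[-1,0,0],[0,0,0]],[[-1,0,0],[0,0,0]],[[-1,0,-2],[0,0,0]],[[0,0,-3],[0,0,0]]]'|sed -n '2p;4p'; python3 -m crank '[[[-2,0,-3],[0,0,0]],[[-2,0,0],[0,0,0]],[[0,0,0],[0,0,0]],[[0,0,0],[0,0,0]]]'|head -2
python3 - <<'E'
from h import *
yaw=np.radians(3.1);R=np.array([[np.cos(yaw),-np.sin(yaw)],[np.sin(yaw),np.cos(yaw)]])
ims=[]
for n in ("wrist","side","scene"):
    o,c,im,d=grab(n);cv2.imwrite(f"pics/{n}9.png",im[:,:,::-1]);ims.append(im)
    P=cloud(c,d); P[d<=0]=np.nan; L=(P[...,:2]-[.5772,-.1247])@R*1000
    t=(P[...,2]>.1)&(P[...,2]<.126)&(abs(L[...,0]-22)<12)&(abs(L[...,1])<40)
    print(n," lug",t.sum(),np.percentile(L[t],[3,50,97],axis=0).round(1).tolist() if t.sum() else '')
    for th in (90,120):
        H,Q=holes(c,im,[.6265,-.1142,.086],.086,thr=th,half=.05)
        if Q is not None: print(len(H),((Q.mean(0)[:2]-[.5772,-.1247])@R*1000).round(1),cv2.minAreaRect((Q[:,:2]*1000).astype(np.float32)))
    if n!="side":
        u=proj(c,np.r_[np.array([.5772,-.1247])+R@[.022,.03],.086])[0].astype(int); print(u)
u=proj(cam("wrist",monitor.get_obs()),np.r_[np.array([.5772,-.1247])+R@[.022,.03],.086])[0].astype(int)
a=ims[0][max(0,u[1]-70):u[1]+80,u[0]-90:u[0]+90]; b=ims[1][240:340,330:450]
cv2.imwrite("pics/m9.png",np.hstack([cv2.resize(a,(400,360),interpolation=2),cv2.resize(b,(400,360),interpolation=2)])[:,:,::-1])
E
```

```text
tcp_pos: [0.5999, -0.1359, 0.0984]
contact_force: [4.7, -17.0, -1.1]
tcp_pos: [0.5988, -0.1661, 0.1461]
contact_force: [1.2, -0.6, -0.1]
clock: 26.9
tcp_pos: [0.6023, -0.2044, 0.177]
wrist  lug 801 [[17.3, -1.6], [21.7, 7.8], [26.1, 17.0]]
9 [44.6 12.8] ((616.6453247070312, -98.32130432128906), (37.87851333618164, 85.66152954101562), 31.447223663330078)
8 [49.7  7.8] ((626.3567504882812, -114.23773956298828), (18.94145393371582, 44.82600021362305), 3.212735176086426)
[320  58]
side  lug 158 [[15.7, -2.3], [18.0, 3.7], [25.4, 16.4]]
5 [38.7  9.8] ((603.9677124023438, -107.74955749511719), (61.460044860839844, 30.523418426513672), 3.2963826656341553)
scene  lug 88 [[18.1, 1.7], [24.6, 14.5], [28.0, 21.6]]
9 [57.3 14.1] ((654.005615234375, -106.69610595703125), (79.24079132080078, 46.72767639160156), 9.780777931213379)
[259 196]
```

View pics/m9.png

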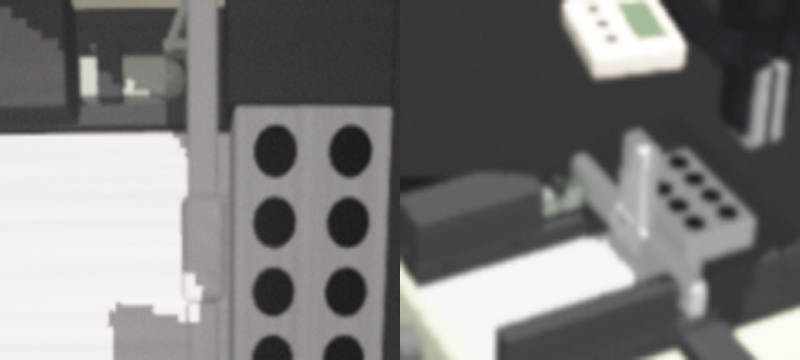

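Run:
```python
from h import *
yaw=np.radians(3.1);R=np.array([[np.cos(yaw),-np.sin(yaw)],[np.sin(yaw),np.cos(yaw)]])
c=cam("side")
Q=plane(c,np.argwhere(np.ones((480,640)))[:,::-1],.08).reshape(480,640,3); L=(Q[...,:2]-[.5772,-.1247])@R*1000
a=cv2.imread("pics/side0.png").max(2); m=[cv2.imread(f"pics/side{k}.png").astype(int) for k in (0,6,9)]
for im in m:
    t=(L[...,0]>-30)&(L[...,0]<15)&(L[...,1]>36)&(L[...,1]<70)&(im.max(2)>110)
    v,u=np.nonzero(t); print(t.sum(),u.mean().round(1),v.mean().round(1),u.min(),u.max(),v.min(),v.max(),np.percentile(L[t][:,0],[2,50,98]).round(1) if t.sum() else '')
o=st()
```

```text
54 379.5 292.4 372 387 289 296 [-13.4   2.2  12. ]
52 379.6 292.4 372 387 289 296 [-13.4   2.2  12. ]
65 380.9 291.4 372 388 285 296 [-13.4   6.   14.9]
{'clock': 27.05, 'tcp_pos': [0.6026, -0.2031, 0.1769], 'orientation': [-2.1605, -2.2777, 0.0002], 'contact_force': [-0.2165, -0.5583, -0.0798], 'grip_width': -0.0004, 'gripper_force': 0.0}
```

```bash
python3 -c "
from bench import r
print(r.hand_in())"
```

```text
the job is handed in; nothing more can be done
None
```

The eight-hole block is loaded against the fence and stop cheek, the gate is shut with the catch sprung out behind its tooth, and the job was handed in at about 27 s; the verdict was not shown to me.

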